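# Leak-test a flute joint in the clamp nest

## Robot

A 7-joint arm with a two-finger parallel gripper is mounted at the origin on the work surface. World frame = base frame: x ahead of the robot, y to its left, z up, the work surface at z = 0. Lengths are in m, angles in rad, forces in N, time in s.
With the tool pointing down it reaches from about 0.35 to 0.9 m from the base axis. Payload 8.1 kg.
Tool frame: the origin (TCP) lies midway between the tips of the shut fingers; the grasp point (between the pads) lies 19 mm behind it; z points along the fingers, y is the direction in which the jaws open and shut (so a half turn about z gives the same grasp; the last joint's range is limited). The gripper opens to 85 mm and grips with 20 to 120 N. Pads are 22 mm wide; open, the fingers measure 114 mm over their backs; the gripper's body (76 mm by 85 mm) begins 54 mm behind the grasp point. The pads swing forward as they close: fully open they stand 13 mm farther back than shut.
Start: joints at [1.146, 0.434, 0.025, 1.573, -0.012, 1.134, -0.075], TCP at [0.198, -0.593, 0.231] pointing down, gripper open.
Joint ranges: [-2.62, 2.62], [-0.44, 2.09], [-1.27, 1.32], [0.08, 2.57], [-1.32, 4.46], [0.12, 2], [-2.74, 2.74]. Speed limits (rad/s): [2.22, 2.22, 3.01, 3.01, 3.14, 3.14, 3.14].

## Interface

Orientations are given as a rotation vector (axis times angle).
In Python, from station import bot, cams gives the robot as it stands.
- The arm moves only by the shell command python3 -m inch 'ROWS' [FORCE]. ROWS is JSON, a list of rows, each a list of 3 entries, a list of its own where there are three numbers: the shift along the tool's x, y, z in mm, then the turn about the tool's z in rad, then the closure, from 0 (fully open) to 1 (shut). In form: [[[tx, ty, tz], spin, jaw], ...]. A call has 1 to 10 rows; each row is the pose to reach, as a shift and turn from the pose commanded when the call began, along the tool's axes at that moment; what a row does not reach only later rows make up. A row lasts 1/8 s, in which the tool goes at most 62.5 mm and 10.7 degrees, less where a joint would pass 70% of its speed; a pose out of reach is approached as far as the arm can. A call with a gripper value outside its range is refused whole. The fingers move at their own pace and stop on an object; FORCE is the grip in N (left out, the last holds). Time passes only in rows, so rows that repeat a pose let the fingers close. It gives the time, the measured TCP pose, the force and the opening at its end, in the units of the state.
- bot.get_state(): the state, without advancing time (a new reading comes with each control period).
- cams.snapshot(name): name is "scene" or "side" or "wrist"; returns (picture, depth): 480x640x3 uint8, blue, green, red; 480x640 float32, m along the optical axis (not along the pixel's ray), 0 where there is no reading.
- cams.get_calibration(name): a dict with "fov_y" (degrees; the focal length in pixels is half the picture's height over the tangent of half this angle, whatever the lens; pixels are square), "cx", "cy" (the principal point, pixels), "T" (4x4, takes a point from camera to world coordinates). Camera axes: x right, y up, looking along -z (the intrinsics and any distortion apply to the point x, -y, -z); pixel columns grow to the right and rows downward; lengths in m; the calibration is good to about 2 mm. A picture is of the moment at which its call begins: read the wrist's pose just before it. get_calibration takes no time and is no camera call; for the wrist camera it gives the pose at the moment of the call.
- bot.hand_in(): hands the job in, once; it reports no verdict.
Trained networks look in the newest picture that a camera, given by its name, has taken for a name from the list of things; names that differ only in an ending like _2 or _b are one class to them, and where a whole thing is asked for, a point or a joint stands for the part that bears it (a point fixed in the world has none). Each returns a list of dicts, best first, with "score" (0 to 1); they miss things now and then, are a little off and sometimes report something else, mostly with a low value. They report only what shows in the picture. A call takes as long as a camera call. They do not tell look-alikes from the thing itself.
- cams.regions_of(camera, label): "region" (480x640 bool, what is visible of it) and "xy" ([column, row] in pixels, amid what is visible of it).
The state is a dict: "time_s": time; "joint_pos": joint angles; "qvel": joint speeds; "tau": joint torques, N m; "position": TCP position; "orientation": TCP orientation; "contact_force": force on the tool from outside, world axes, zero at the start; "torque": the same for the moment, N m; "width": opening from 0.0 (shut) to 1.0 (fully open).
Only numpy, scipy, OpenCV 4.12 (cv2) and the standard library are available. Lean on these libraries where they do the work, as an engineer would, in place of code of your own. Each camera call takes 0.05 s, during which the arm holds its last target.

## Task

Leak-test the bamboo flute joint lying in the nest: push it along the nest until it is hard up against the end stop, swing the toggle clamp over centre so that its pad is down on the joint, and then turn the test lever a quarter turn from off to on, leave it on for at least a second, and turn it fully back to off. Only then throw the clamp back fully open. Leave the joint in the nest against its stop, never have the test lever on while the joint is not clamped, and do not disturb anything else on the bench.

Things in the scene. Friction and masses are not known exactly. Their poses are not given: they have to be found in the camera images.
- nest: Fixed test nest, 300 mm long (its y) and 135 mm wide (x -45 to +90 mm). Origin on the bench under the cradle's centre line. On its 12 mm base plate: two beech rails (tops 28 mm above the bench, inner faces 20 mm each side of x = 0, y -125 to +125) and a steel end stop (64 mm wide, 62 mm high) at the +y end; the -y end is open. The clamp stands on the +x side at y = 0
- stop_face (a point): Point on the inner face of the end stop, 30 mm above the bench on the cradle's centre line; axes as the nest's, the stop's face is normal to y and the joint is pushed towards +y to reach it
- flute: Loose bamboo flute joint (upper part of a two-piece flute), a cylinder 180 mm long and 36 mm in diameter, 0.16 kg, lying in the nest along the nest's y with its axis 30 mm above the bench. Origin on its axis at mid length; own y along it (it may roll about y)
- flute_front (a point): Centre of the flute joint's +y end face, the one with a black lacquer band, which must meet the stop (at home it coincides with stop_face)
- flute_tail (a point): Centre of the flute joint's -y end face, free to be pushed
- clamp (a joint): Toggle clamp swing, rad: 0 fully open (handle leaning 35 degrees to the nest's +x, arm up); 0.61 handle upright (over-centre point: a spring drives it on to either side, about 6 N at the bar to leave either end); 1.22 closed, pad down on the joint (handle leaning 35 degrees to -x)
- clamp_pivot (a point): Middle of the clamp's hinge axis, which is parallel to the nest's y, 70 mm above the bench at nest x = +50 mm. When closed, the arm (24 mm wide, top 82 mm above the bench) reaches from it to the pad at x = 0
- clamp_bar (a point): Middle of the black cross-bar (76 mm long along the nest's y, 18 mm diameter) on top of the clamp's handle, 115 mm from the hinge axis: 164 mm above the bench when open or closed, 185 mm when upright. The handle stem under it is 14 mm thick
- cock: Fixed test cock: brass valve block 56 mm square, 60 mm high, on a 100 x 90 mm foot. Origin on the bench under the block's centre, z up; a copper pipe stub leaves it to its -x, to 75 mm
- lever (a joint): Test lever of the cock about the vertical axis, rad: 0 off (lever points to the cock's -y), 1.57 on (lever points to the cock's +x; anticlockwise seen from above), with a sprung detent at each end, about 3 N at the grip to leave it; it snaps over past midway
- lever_pivot (a point): Point on the test lever's vertical axis, 80 mm above the bench
- lever_grip (a point): Middle of the lever's black grip, 85 mm from its axis and 80 mm above the bench; the grip is 50 mm long, 20 mm wide and 18 mm high (from 71 to 89 mm above the bench); the lever ends 110 mm from its axis
- crucible: Rust-red clay crucible, bystander, 76 mm across the rim, 92 mm high, origin under its centre
- puck: Pewter polishing puck, bystander, 80 mm across, 26 mm high, origin under its centre
- drill_bit: Blued steel drill bit with a square shank, bystander, 157 mm long along its x (-80 to +77 mm), 16 mm thick
- mandrel: Maple mandrel with a square end, bystander, 193 mm long along its x (-98 to +95 mm), 24 mm thick
- lacquer_box: Lidded black lacquer box, bystander, 94 x 129 mm, 72 mm high, origin under its centre
- sanding_block: Cork sanding block, bystander, 60 x 85 mm, 32 mm high, origin under its centre
- varnish_jar: Amber glass varnish jar with a steel cap, bystander, 60 mm across, 120 mm high, origin under its centre
Mind the look-alikes: they are no part of the job. Of the things like the flute, leave any that is blue or red; of the rest the larger one is meant.

How it is judged:
On the way, in this order (a step that is already met when the one before it is completed fails the run):
1. the flute joint is hard up against the stop (distance between flute_front and stop_face below 0.005 m), for 0.2 s.
2. the clamp is over centre with its pad down on the joint, still against the stop (value of joint clamp above 1.14 rad and distance between flute_front and stop_face below 0.006 m), for 0.2 s.
3. the test lever is on, with the joint clamped, for about a second (value of joint lever above 1.4 rad and value of joint clamp above 1.1 rad), for 0.8 s.
4. the test lever is back off while the joint is still clamped (value of joint lever below 0.15 rad and value of joint clamp above 1.1 rad), for 0.1 s.
5. the clamp is thrown back open (value of joint clamp below 0.12 rad), for 0.2 s.
At the end, for the whole second after the job is handed in: The flute joint lies at rest in the nest with its front end within 6 mm of the stop, the clamp is fully open (within 0.12 rad) and the test lever is off (within 0.15 rad) (distance between flute_front and stop_face below 0.006 m and value of joint clamp below 0.12 rad and value of joint lever below 0.15 rad and linear speed of flute below 0.02 m/s); the robot touches nothing.
It fails at once if the test lever on while the clamp is not down (value of joint lever above 0.7 rad and value of joint clamp below 1.05 rad).
It fails at once if the flute joint lifted out of the nest (height (world z) of flute above 0.055 m).
It fails at once if a bystander shifted by more than 15 mm (distance of any of crucible, puck, drill_bit, mandrel, lacquer_box, sanding_block, varnish_jar from where it was at the start of the episode above 0.015 m).
It also fails if it takes over 67 s, if anything falls off the work surface, if the arm or the gripper's body presses on something with over 40 N, if the wrist force passes 120 N, or if a joint passes its speed limit or range.

## Working session

There is one attempt and no reset: what is moved stays moved. The work goes in short steps, Python scripts to look and compute and a shell command to move; the robot and the scene stay as the last step left them, time stands still between calls to the robot, and variables do not carry over. Pictures are saved under pics/ and viewed, and the job is handed in when it is done.

```bash
ls; mkdir -p pics; python3 - <<'E'
from station import bot,cams
import cv2
s=bot.get_state()
for k in s: print(k,s[k])
for n in ["scene","side","wrist"]:
    p,d=cams.snapshot(n); cv2.imwrite(f"pics/{n}0.png",p)
    c=cams.get_calibration(n); print(n,c)
E
```

```text
pics
time_s 0.0
joint_pos [ 1.1463949   0.4352166   0.02494561  1.57413168 -0.0115966   1.13396683
 -0.07510421]
qvel [-2.07769952e-03  2.15580423e-04 -7.39529381e-05  1.21492055e-03
 -1.50306112e-04  1.49499133e-03 -6.10272588e-04]
tau [-1.11400885e-03 -6.70467925e+01  1.02478746e+00 -3.16208875e+01
  1.56170956e-02  1.23179916e-02  1.99811274e-05]
position [ 0.19746937 -0.59244321  0.23051623]
orientation [-3.09951571e+00 -5.02986554e-01  6.04245766e-04]
contact_force [-0.80022587  0.62791111 -0.49087468]
torque [-0.02761456 -0.00984838  0.00387915]
width 0.9996021404354964
scene {'fov_y': 52.398959814634985, 'cx': 324.7897943206326, 'cy': 241.30008689519434, 'T': array([[-0.58730645, -0.62200177,  0.51786575,  1.01684605],
       [ 0.80919777, -0.46424808,  0.36010094,  0.22915199],
       [ 0.01643476,  0.63054541,  0.77597834,  0.94748149],
       [ 0.        ,  0.        ,  0.        ,  1.        ]])}
side {'fov_y': 49.391524858474355, 'cx': 332.8888296392866, 'cy': 232.8608940470052, 'T': array([[-0.94350914,  0.15046334, -0.29521397,  0.10614634],
       [-0.33093216, -0.47245105,  0.81686836,  0.9301257 ],
       [-0.01656541,  0.86841856,  0.49555504,  0.78261289],
       [ 0.        ,  0.        ,  0.        ,  1.        ]])}
wrist {'fov_y': 65.82084869316326, 'cx': 316.6232558838234, 'cy': 238.98854988532278, 'T': array([[ 3.17349712e-01,  9.05347867e-01,  2.82195675e-01,
         2.71422699e-01],
       [-9.48308146e-01,  3.03257077e-01,  9.35243568e-02,
        -5.67432092e-01],
       [-9.05758606e-04, -2.97288385e-01,  9.54787304e-01,
         3.73001832e-01],
       [ 0.00000000e+00,  0.00000000e+00,  0.00000000e+00,
         1.00000000e+00]])}
```

View pics/scene0.png

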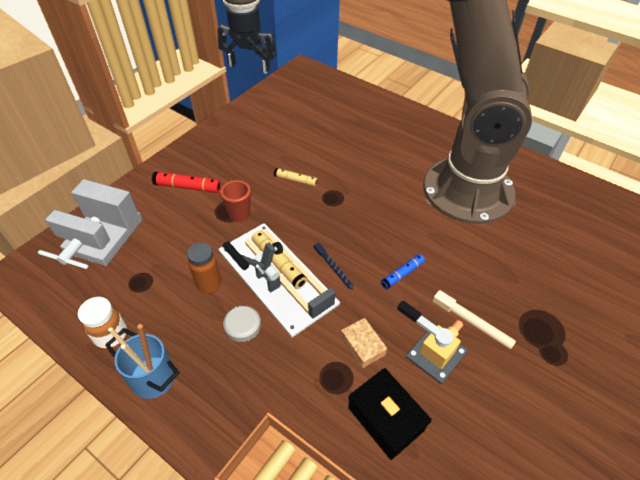

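View pics/side0.png

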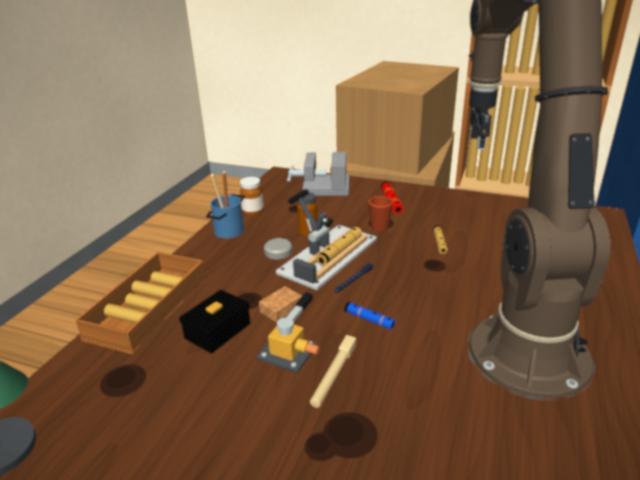

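View pics/wrist0.png

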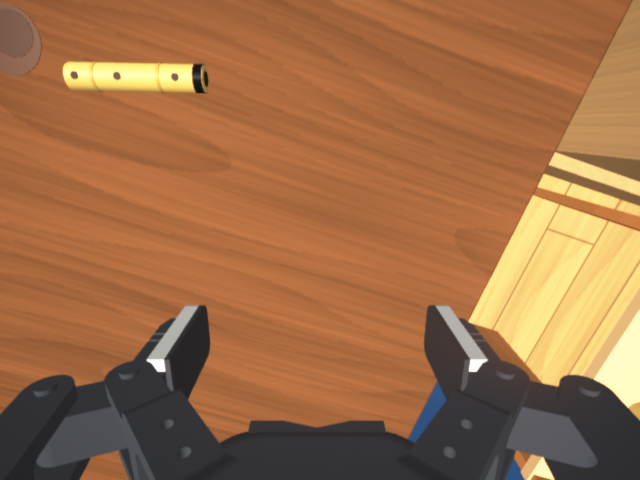

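The scene view shows the nest near (280,278) with its stop at (322,303), the front band of the flute near (298,282), and the clamp handle and bar near (235,252). The cock is near (440,345), with the lever grip at (410,312). The natural-coloured small flute (295,177), the blue one and the red one are look-alikes. Next I measure with depth.

```bash
cat > h.py <<'E'
from station import bot,cams
import numpy as np, cv2
def cloud(d,c):
    f=240/np.tan(np.radians(c["fov_y"]/2))
    v,u=np.mgrid[0:480,0:640]
    P=np.stack([(u-c["cx"])/f*d,-(v-c["cy"])/f*d,-d],-1)
    W=P@c["T"][:3,:3].T+c["T"][:3,3]; W[d<=0]=np.nan
    return W
def proj(p,c):
    f=240/np.tan(np.radians(c["fov_y"]/2))
    q=(np.asarray(p)-c["T"][:3,3])@c["T"][:3,:3]
    return c["cx"]+f*q[...,0]/-q[...,2], c["cy"]-f*q[...,1]/-q[...,2]
E
python3 - <<'E'
from h import *
for n in ["scene","side"]:
    p,d=cams.snapshot(n);c=cams.get_calibration(n);W=cloud(d,c)
    np.save(f"/tmp/{n}W.npy",W)
    for l in ["nest","flute","clamp","clamp_bar","cock","lever","lever_grip","crucible","varnish_jar","puck","drill_bit","mandrel","lacquer_box","sanding_block"]:
        for r in cams.regions_of(n,l):
            if r["score"]<0.3: continue
            m=r["region"]; Q=W[m]; Q=Q[~np.isnan(Q[:,0])]
            np.save(f"/tmp/{n}_{l}_{int(r['xy'][0])}.npy",m)
            print(n,l,round(r["score"],2),np.round(r["xy"]),m.sum(), np.round(np.median(Q,0),3) if len(Q) else None, np.round(np.percentile(Q,2,axis=0),3),np.round(np.percentile(Q,98,axis=0),3))
    print(bot.get_state()["time_s"])
    t=(np.isfinite(W[...,2]))
    # table check
    print(np.round(W[200,380],3),np.round(W[400,520],3))
E
```

```text
scene nest 0.61 [434. 348.] 2541 [0.504 0.157 0.044] [0.436 0.06  0.006] [0.544 0.202 0.09 ]
scene nest 0.53 [261. 255.] 817 [ 0.586 -0.24   0.128] [ 0.531 -0.297  0.04 ] [ 0.647 -0.219  0.175]
scene flute 0.94 [297. 176.] 427 [ 0.261 -0.4    0.02 ] [ 0.22  -0.459 -0.001] [ 0.284 -0.348  0.028]
scene flute 0.89 [400. 273.] 504 [ 0.365 -0.003  0.022] [ 0.303 -0.025  0.007] [0.418 0.018 0.028]
scene flute 0.79 [186. 181.] 858 [ 0.46  -0.615  0.032] [ 0.415 -0.695  0.012] [ 0.504 -0.54   0.039]
scene flute 0.7 [286. 265.] 921 [ 0.524 -0.225  0.044] [ 0.484 -0.339  0.017] [ 0.55  -0.166  0.051]
scene clamp_bar 0.91 [263. 253.] 735 [ 0.583 -0.239  0.128] [ 0.532 -0.287  0.084] [ 0.646 -0.219  0.175]
scene cock 0.8 [434. 346.] 2549 [0.504 0.156 0.045] [0.435 0.061 0.005] [0.544 0.201 0.09 ]
scene lever 0.72 [428. 326.] 770 [0.492 0.119 0.083] [ 0.45   0.053 -0.   ] [0.51  0.173 0.091]
scene lever_grip 0.72 [424. 329.] 749 [0.493 0.121 0.084] [0.459 0.054 0.048] [0.51  0.173 0.091]
scene crucible 0.85 [235. 198.] 974 [ 0.454 -0.434  0.07 ] [ 0.418 -0.472  0.009] [ 0.483 -0.405  0.094]
scene
[... 3020 characters left out ...]
024] [ 0.648 -0.249  0.   ] [ 0.735 -0.171  0.029]
side drill_bit 0.74 [354. 276.] 248 [ 0.438 -0.14   0.012] [ 0.41  -0.207  0.001] [ 0.464 -0.075  0.017]
side mandrel 0.57 [330. 368.] 843 [0.376 0.196 0.021] [0.362 0.098 0.006] [0.389 0.285 0.026]
side lacquer_box 0.74 [213. 320.] 2908 [0.658 0.17  0.061] [0.618 0.093 0.004] [0.728 0.218 0.071]
side lacquer_box 0.56 [333. 372.] 883 [0.375 0.199 0.02 ] [0.362 0.099 0.005] [0.39  0.285 0.026]
side sanding_block 0.7 [278. 303.] 932 [0.568 0.042 0.031] [ 0.534 -0.023 -0.   ] [0.62  0.076 0.035]
side sanding_block 0.52 [287. 346.] 2311 [0.484 0.178 0.042] [0.428 0.064 0.001] [0.545 0.209 0.089]
1.65
[ 0.455 -0.462  0.08 ] [ 0.015  0.143 -0.   ]
```

```bash
python3 - <<'E'
from h import *
A=[np.load(f"/tmp/{n}W.npy").reshape(-1,3) for n in ["scene","side"]]
P=np.vstack(A);P=P[np.isfinite(P[:,0])]
def rect(sel,name):
    Q=P[sel]; r=cv2.minAreaRect(Q[:,:2].astype(np.float32)); print(name,len(Q),np.round(r[0],4),np.round(r[1],4),round(r[2],2)); return Q
near=(abs(P[:,0]-.56)<.14)&(abs(P[:,1]+.22)<.19)
# plate top: z 9..15 mm
rect(near&(P[:,2]>.009)&(P[:,2]<.015)&(P[:,1]<-.06)&(P[:,1]>-.4)&(P[:,0]>.47)&(P[:,0]<.645),"plate")
rect(near&(P[:,2]>.056)&(P[:,2]<.068)&(P[:,1]>-.15),"stoptop")
rect((P[:,2]>.155)&near&(P[:,2]<.19)&(P[:,0]>.58),"bar")
Q=rect((P[:,2]>.044)&(P[:,2]<.054)&near&(P[:,0]<.56)&(P[:,1]<-.155),"flutetop")
c=(abs(P[:,0]-.49)<.08)&(abs(P[:,1]-.13)<.12)
rect(c&(P[:,2]>.084)&(P[:,2]<.095),"levertop")
rect(c&(P[:,2]>.057)&(P[:,2]<.063),"blocktop")
# top view
im=np.zeros((600,800,3),np.uint8); S=1000
for i in np.argsort(P[:,2]):
    x,y,z=P[i]; u=int((y+.45)*S);v=int((x-.25)*S)
    if 0<=u<800 and 0<=v<600 and -.01<z<.25:
        im[v:v+2,u:u+2]=cv2.applyColorMap(np.array([[min(255,max(0,z)*1350)]],np.uint8),2)[0,0]
cv2.imwrite("pics/top.png",im)
E
```

```text
plate 3262 [ 0.5574 -0.2344] [0.3291 0.1743] 89.97
stoptop 371 [ 0.5565 -0.0944] [0.0255 0.0666] 71.51
bar 462 [ 0.6307 -0.253 ] [0.0838 0.0239] 74.27
flutetop 773 [ 0.5076 -0.2925] [0.2696 0.0671] 69.75
levertop 517 [0.4926 0.1138] [0.1287 0.0328] 87.96
blocktop 683 [0.4945 0.1624] [0.0636 0.0584] 84.27
```

View pics/top.png

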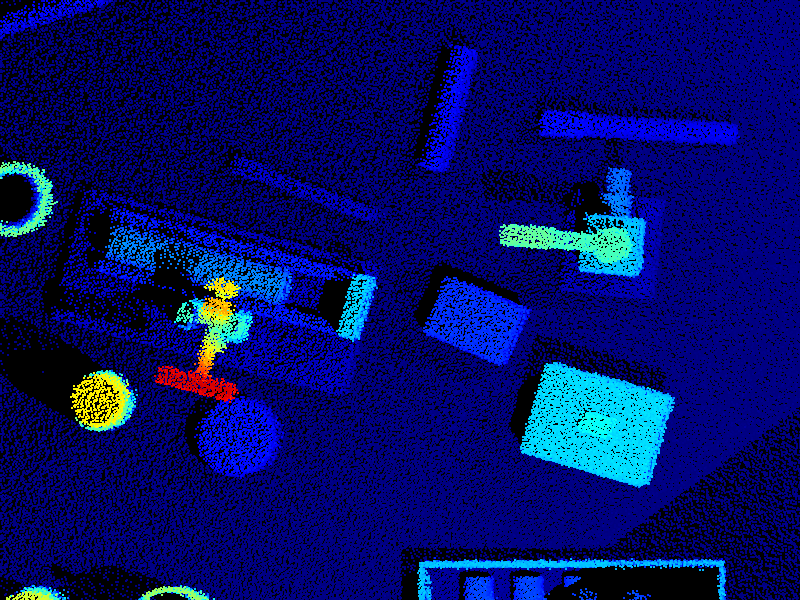

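```bash
cat > fit.py <<'E'
from h import *
from scipy.optimize import least_squares
def run(P):
    x0=np.array([.513,-.22]);psi=np.radians(-16)
    yn=np.array([-np.sin(psi),np.cos(psi)]);xn=np.array([np.cos(psi),np.sin(psi)])
    lx=(P[:,:2]-x0)@xn; ly=(P[:,:2]-x0)@yn
    # flute cyl
    s=(abs(lx)<.03)&(ly>-.13)&(ly<.06)&(P[:,2]>.030)&(P[:,2]<.055)
    Q=P[s]
    def f(p):
        n=np.array([np.cos(p[1]),np.sin(p[1])]); a=(Q[:,:2]-x0)@n-p[0]
        return np.hypot(a,Q[:,2]-.03-p[2])-.018
    r=least_squares(f,[0,psi,0],loss="soft_l1",f_scale=.002)
    psi2=r.x[1]; print("flute off",np.round(r.x[0],4),"psi",np.degrees(psi2),"dz",r.x[2],"n",len(Q),"res",np.median(abs(r.fun)))
    return x0,r.x
if __name__=="__main__":
    for n in ["scene","side","both"]:
        P=np.vstack([np.load(f"/tmp/{k}W.npy").reshape(-1,3) for k in (["scene","side"] if n=="both" else [n])]);P=P[np.isfinite(P[:,0])]
        print(n); x0,r=run(P)
        psi=r[1]; xn=np.array([np.cos(psi),np.sin(psi)]);yn=np.array([-xn[1],xn[0]])
        o=x0+r[0]*xn   # point on axis
        L=np.c_[(P[:,:2]-o)@xn,(P[:,:2]-o)@yn,P[:,2]]
        def rng(s,k,nm):
            if s.sum()<5: print(nm,"few");return
            print(nm,s.sum(),np.round(np.percentile(L[s,k],[1,5,50,95,99]),4))
        st=(abs(L[:,0])<.05)&(L[:,1]>.08)&(L[:,1]<.18)&(L[:,2]>.055)&(L[:,2]<.068)
        rng(st,1,"stop y");rng(st,0,"stop x")
        sf=(abs(L[:,0])<.025)&(L[:,1]>.08)&(L[:,1]<.18)&(L[:,2]>.035)&(L[:,2]<.055)
        rng(sf,1,"stopface y")
        fl=(abs(L[:,0])<.012)&(L[:,1]>-.2)&(L[:,1]<.09)&(L[:,2]>.04)&(L[:,2]<.055)
        rng(fl,1,"flute y")
        b=(L[:,0]>.08)&(L[:,0]<.15)&(abs(L[:,1])<.08)&(L[:,2]>.15)&(L[:,2]<.19)
        rng(b,0,"bar x");rng(b,1,"bar y");rng(b,2,"bar z")
        pl=(L[:,0]>-.06)&(L[:,0]<.11)&(abs(L[:,1])<.18)&(L[:,2]>.008)&(L[:,2]<.016)
        rng(pl,0,"plate x");rng(pl,1,"plate y")
        c=(abs(P[:,0]-.49)<.08)&(abs(P[:,1]-.13)<.12)
        for lo,hi,nm in[(.086,.095,"lever"),(.055,.064,"block")]:
            q=P[c&(P[:,2]>lo)&(P[:,2]<hi)][:,:2].astype(np.float32)
            print(nm,cv2.minAreaRect(q),np.round(np.percentile(q,[1,50,99],axis=0),4).tolist())
        g=P[c&(P[:,2]>.08)&(P[:,2]<.095)&(P[:,1]<.105)];print("grip",np.round(np.median(g,0),4),cv2.minAreaRect(g[:,:2].astype(np.float32)))
        print("o",o)
E
python3 fit.py
```

```text
scene
flute off 0.0086 psi -15.07407849297672 dz 0.0004847405524295819 n 868 res 0.0010808767676831234
stop y 247 [0.1208 0.1219 0.1309 0.1383 0.1388]
stop x 247 [-0.0294 -0.0268  0.0029  0.0312  0.0322]
stopface y 90 [0.1356 0.1367 0.1379 0.139  0.1393]
flute y 508 [-0.1921 -0.1159 -0.0083  0.0525  0.0565]
bar x 313 [0.1012 0.1088 0.1185 0.1248 0.1253]
bar y 313 [-0.0407 -0.0369 -0.0001  0.0325  0.0337]
bar z 313 [0.1522 0.1613 0.1716 0.1747 0.1759]
plate x 2740 [-0.0432 -0.0399  0.0545  0.0885  0.0907]
plate y 2740 [-0.1572 -0.1487  0.0472  0.1356  0.1401]
lever ((0.48786690831184387, 0.11213744431734085), (0.12609167397022247, 0.030044808983802795), 80.72552490234375) [[0.4752, 0.0501], [0.4874, 0.0758], [0.4987, 0.1583]]
block ((0.4940669536590576, 0.15829625725746155), (0.05642664432525635, 0.058356065303087234), 84.56929016113281) [[0.4671, 0.1301], [0.5077, 0.1665], [0.5234, 0.1871]]
grip [0.4887 0.0768 0.0882] ((0.48641955852508545, 0.07758603990077972), (0.05642528831958771, 0.021681133657693863), 85.24774169921875)
o [ 0.52127036 -0.2222275 ]
side
flute off 0.0095 psi -14.8
[... 1393 characters left out ...]
 [-0.0405 -0.0355  0.0027  0.0341  0.0373]
bar z 481 [0.1512 0.1567 0.1707 0.1746 0.1758]
plate x 3803 [-0.0447 -0.042   0.0515  0.0876  0.0902]
plate y 3803 [-0.1565 -0.1468  0.0452  0.1388  0.1443]
lever ((0.48786690831184387, 0.11213744431734085), (0.12609167397022247, 0.030044808983802795), 80.72552490234375) [[0.475, 0.0503], [0.4862, 0.0778], [0.4975, 0.1577]]
block ((0.4942758083343506, 0.16208139061927795), (0.06400784850120544, 0.05846462398767471), 84.96714782714844) [[0.466, 0.1307], [0.5007, 0.1726], [0.5233, 0.1916]]
grip [0.4871 0.0802 0.0882] ((0.48617371916770935, 0.07760648429393768), (0.05642528831958771, 0.022174466401338577), 85.24774169921875)
o [ 0.52173507 -0.22233784]
```

```bash
python3 - <<'E'
from h import *
P=np.vstack([np.load(f"/tmp/{k}W.npy").reshape(-1,3) for k in ["scene","side"]]);P=P[np.isfinite(P[:,0])]
psi=np.radians(-15);xn=np.array([np.cos(psi),np.sin(psi)]);yn=np.array([-xn[1],xn[0]]);o=np.array([.521,-.225])
L=np.c_[(P[:,:2]-o)@xn,(P[:,:2]-o)@yn,P[:,2]]
s=(L[:,0]>-.05)&(L[:,0]<.095)&(abs(L[:,1])<.05)&(L[:,2]>.06)
Q=L[s]
for x in np.arange(-.04,.1,.01):
    q=Q[(Q[:,0]>=x)&(Q[:,0]<x+.01)]
    if len(q)>2: print(round(x,3),len(q),"z",np.round(np.percentile(q[:,2],[2,98]),3),"y",np.round(np.percentile(q[:,1],[2,98]),3))
c=(abs(P[:,0]-.45)<.08)&(abs(P[:,1]+.435)<.08)&(P[:,2]>.08)&(P[:,2]<.1)
q=P[c][:,:2];r=cv2.minEnclosingCircle(q.astype(np.float32));print("crucible",r, (np.array(r[0])-o)@xn,(np.array(r[0])-o)@yn)
for lo,hi in[(.03,.04),(.04,.045),(.045,.05)]:
    for lo2,hi2 in[(-.015,0),(0,.015)]:
        f=(L[:,0]>lo2)&(L[:,0]<hi2)&(L[:,1]<-.05)&(L[:,1]>-.16)&(L[:,2]>lo)&(L[:,2]<hi); print("tail",np.round(np.sort(L[f,1])[:5],4))
E
python3 - <<'E'
import cv2
a=cv2.imread("pics/scene0.png")
cv2.imwrite("pics/z0.png",cv2.resize(a[0:80,200:300],None,fx=6,fy=6,interpolation=3))
cv2.imwrite("pics/z1.png",cv2.resize(a[170:340,200:350],None,fx=5,fy=5,interpolation=3)[:, :750][:600])
E
```

```text
0.0 10 z [0.119 0.125] y [-0.006  0.01 ]
0.01 119 z [0.101 0.126] y [-0.011  0.017]
0.02 49 z [0.101 0.133] y [-0.015  0.015]
0.03 173 z [0.062 0.135] y [-0.022  0.033]
0.04 322 z [0.062 0.132] y [-0.031  0.036]
0.05 210 z [0.062 0.104] y [-0.034  0.036]
0.06 136 z [0.061 0.105] y [-0.003  0.032]
0.07 98 z [0.077 0.121] y [-0.002  0.019]
0.08 69 z [0.106 0.137] y [-0.003  0.011]
0.09 34 z [0.119 0.146] y [-0.002  0.011]
crucible ((0.4493868947029114, -0.4361277222633362), 0.04285917803645134) -0.01452907243634952 -0.22246855510956068
tail [-0.1164 -0.1159 -0.112  -0.112  -0.1107]
tail [-0.1156 -0.1155 -0.1142 -0.1129 -0.1082]
tail [-0.1218 -0.119  -0.1173 -0.1162 -0.116 ]
tail [-0.1213 -0.1192 -0.1185 -0.1171 -0.1167]
tail [-0.12   -0.1194 -0.1186 -0.1158 -0.1148]
tail [-0.119  -0.1186 -0.1179 -0.1168 -0.1165]
```

View pics/z0.png

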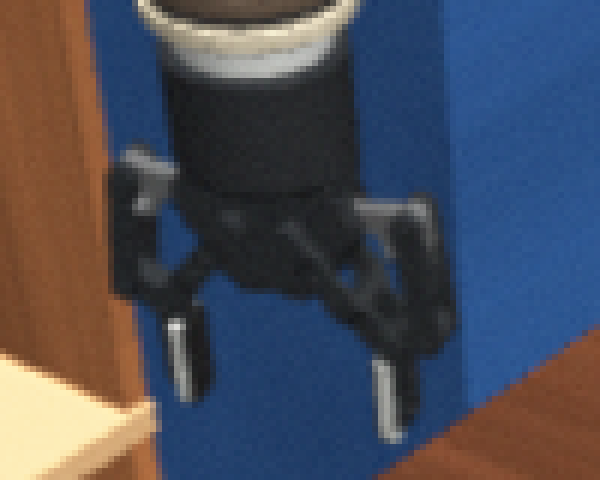

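View pics/z1.png

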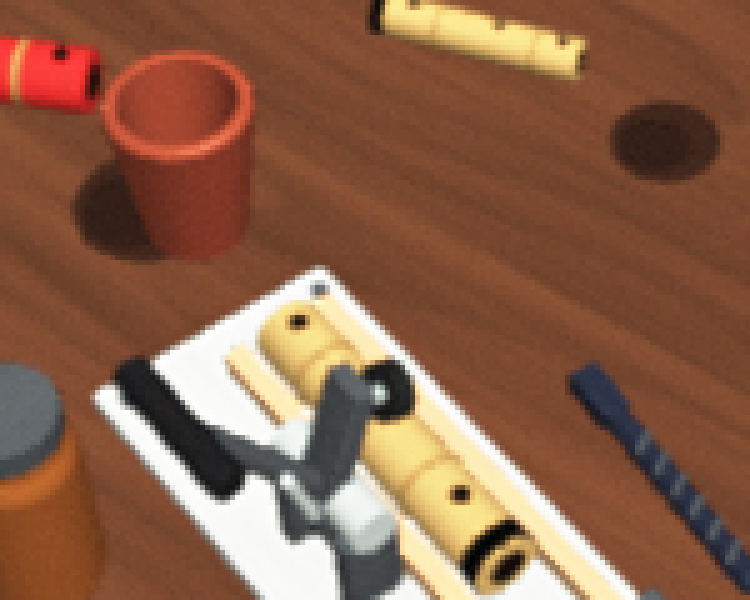

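The crucible sits about 180 mm outside the flute, on the nest's -y side. The open clamp arm's top is about 135 mm high. I will point tool x along nest +y, which gives a thin profile between the crucible and the flute tail.

```bash
cat >> h.py <<'E'
from scipy.spatial.transform import Rotation as R
psi=np.radians(-15);xn=np.array([np.cos(psi),np.sin(psi),0]);yn=np.array([-xn[1],xn[0],0]);o=np.array([.521,-.225,0])
def N(x,y,z): return o+x*xn+y*yn+np.array([0,0,z])
def to(t,ang=None):
    s=bot.get_state();M=R.from_rotvec(s["orientation"]).as_matrix()
    a=np.degrees(np.arctan2(M[1,0],M[0,0]))
    d=M.T@(np.asarray(t)-s["position"])*1000
    print("t",round(s["time_s"],2),"pos",np.round(s["position"],4),"yaw",round(a,1),"nest",np.round([(s["position"]-o)@xn,(s["position"]-o)@yn],4),"shift",np.round(d,1),"spin",None if ang is None else round(-np.radians((ang-a+180)%360-180),3),"F",np.round(s["contact_force"],1),"w",round(s["width"],2),"tilt",np.round(M[2],3))
E
python3 -c "
from h import *
to(N(-.003,-.137,.23),75)"
```

```text
t 1.65 pos [ 0.1976 -0.5929  0.2313] yaw 18.4 nest [-0.2171 -0.4391] shift [ 345.1 -134.1    1.3] spin -0.987 F [ 0.4 -0.2  0.1] w 1.0 tilt [-0.  0. -1.]
```

```bash
python3 -m inch '[[[50,-20,0],-0.16,1],[[100,-40,0],-0.33,1],[[150,-60,0],-0.5,1],[[200,-80,0],-0.66,1],[[250,-100,0],-0.82,1],[[300,-117,0],-0.987,1],[[345,-134,1],-0.987,1],[[345,-134,1],-0.987,1],[[345,-134,1],-0.987,1]]' 40; python3 - <<'E'
from h import *
to(N(-.003,-.137,.037),75)
p,d=cams.snapshot("wrist");cv2.imwrite("pics/w1.png",p)
c=cams.get_calibration("wrist");W=cloud(d,c)
np.save("/tmp/w1.npy",W)
E
```

```text
time_s: 2.78
position: [0.4822, -0.3571, 0.2302]
orientation: [-2.493, -1.912, 0.001]
contact_force: [-0.2, -0.0, -0.5]
width: -0.001
t 2.77 pos [ 0.4822 -0.3571  0.2302] yaw 75.0 nest [-0.0033 -0.1377] shift [  0.8   0.4 193.2] spin -0.0 F [-0.2 -0.  -0.5] w -0.0 tilt [-0.001 -0.001 -1.   ]
```

View pics/w1.png

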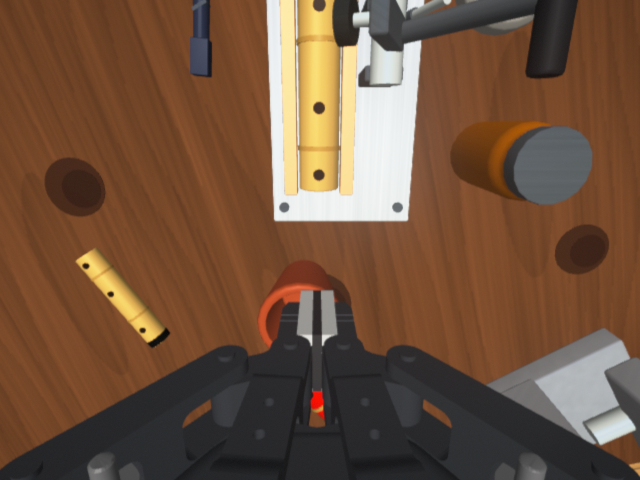

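The wrist view shows the flute running vertically at column 318 with its tail at row 188, so the tool is aligned with the nest. The shut tips are at (317,295) and the crucible is behind them. Now I measure the tail and rails from this closer view.

```bash
python3 - <<'E'
from h import *
W=np.load("/tmp/w1.npy");P=W.reshape(-1,3);P=P[np.isfinite(P[:,0])]
L=np.c_[(P-o)@xn,(P-o)@yn,P[:,2]]
s=(L[:,2]>.035)&(L[:,2]<.055)&(abs(L[:,0])<.025)&(L[:,1]>-.16)&(L[:,1]<0)
Q=L[s];print("flute n",len(Q),"ymin",np.round(np.percentile(Q[:,1],[0,1,3]),4))
for y in(-.1,-.06):
    q=Q[abs(Q[:,1]-y)<.01];q2=q[q[:,2]>.04];print(y,"x",np.round([q2[:,0].min(),q2[:,0].max()],4),q[:,2].max())
r=(L[:,2]>.023)&(L[:,2]<.031)&(L[:,1]>-.14)&(L[:,1]<-.08)&(abs(L[:,0])<.045)
print("rails x",np.histogram(L[r,0],bins=np.arange(-.04,.041,.005)), "ymin",np.sort(L[r,1])[:10].round(4))
pl=(L[:,2]>.008)&(L[:,2]<.016)&(L[:,1]>-.17)&(L[:,1]<-.1)&(L[:,0]>-.06)&(L[:,0]<.1)
print("plate",np.percentile(L[pl,0],[0.5,99.5]).round(4),np.percentile(L[pl,1],[.5,2]).round(4))
c=(L[:,2]>.085)&(L[:,2]<.1)&(L[:,1]<-.16)&(L[:,1]>-.28)&(abs(L[:,0])<.06); q=L[c]
print("cruc",len(q),q[:,1].max() if len(q) else 0, np.median(q,0))
E
```

```text
flute n 5704 ymin [-0.118  -0.1162 -0.1135]
-0.1 x [-0.0152  0.014 ] 0.05003602739669516
-0.06 x [-0.0156  0.0145] 0.04969781622186392
rails x (array([  0, 130, 261, 236,   0,   0,   0,   0,   0,   0,   0,  61, 263,
       259,  65,   0]), array([-4.00000000e-02, -3.50000000e-02, -3.00000000e-02, -2.50000000e-02,
       -2.00000000e-02, -1.50000000e-02, -1.00000000e-02, -5.00000000e-03,
       -2.08166817e-17,  5.00000000e-03,  1.00000000e-02,  1.50000000e-02,
        2.00000000e-02,  2.50000000e-02,  3.00000000e-02,  3.50000000e-02,
        4.00000000e-02])) ymin [-0.1235 -0.1235 -0.1234 -0.1234 -0.1234 -0.1233 -0.1233 -0.1233 -0.1233
 -0.1233]
plate [-0.0449  0.0884] [-0.1538 -0.1534]
cruc 1009 -0.18723632295880946 [-0.03961042 -0.20107511  0.09078248]
```

```bash
python3 -m inch '[[[0,0,30],0,1],[[0,0,70],0,1],[[0,0,110],0,1],[[0,0,145],0,1],[[0,0,175],0,1],[[0,0,193],0,1],[[0,0,193],0,1],[[0,0,193],0,1]]'; python3 - <<'E'
from h import *
to(N(-.003,-.068,.037),75)
p,d=cams.snapshot("wrist");cv2.imwrite("pics/w2.png",p)
E
```

```text
time_s: 3.82
position: [0.4831, -0.3574, 0.0384]
orientation: [2.492, 1.91, 0.001]
contact_force: [-0.1, 0.1, 0.5]
width: 0.004
t 3.83 pos [ 0.4831 -0.3574  0.0384] yaw 75.0 nest [-0.0023 -0.1377] shift [69.7 -0.7  1.4] spin -0.001 F [-0.1  0.1  0.5] w 0.0 tilt [-0.001  0.002 -1.   ]
```

View pics/w2.png

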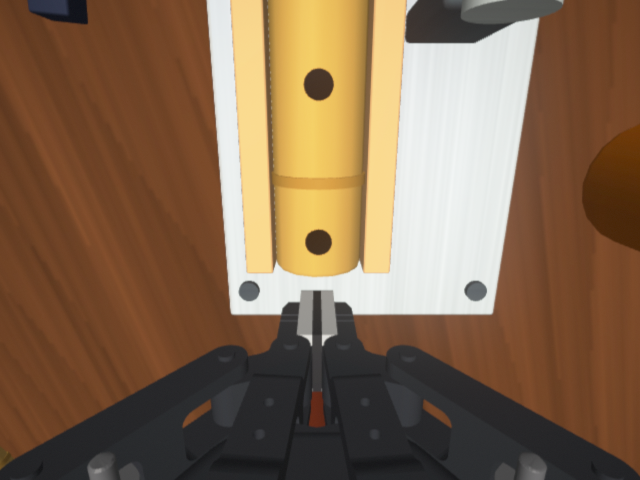

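The tips (317,295) are just behind the tail (318,272) and centred between the rails. I push slowly.

```bash
python3 -m inch '[[[8,0,0],0,1],[[16,0,0],0,1],[[24,0,0],0,1],[[31,0,0],0,1],[[38,0,0],0,1],[[45,0,0],0,1],[[51,0,0],0,1],[[56,0,0],0,1],[[60,0,0],0,1],[[60,0,0],0,1]]'; python3 - <<'E'
from h import *
to(N(-.003,-.068,.037),75)
p,d=cams.snapshot("wrist");cv2.imwrite("pics/w3.png",p)
p,d=cams.snapshot("scene");cv2.imwrite("pics/s3.png",cv2.resize(p[210:340,210:370],None,fx=4.6,fy=4.6,interpolation=3))
E
```

```text
time_s: 5.12
position: [0.4982, -0.2982, 0.0372]
orientation: [-2.492, -1.913, -0.0]
contact_force: [-0.1, 0.6, -0.0]
width: -0.001
t 5.12 pos [ 0.4982 -0.2982  0.0372] yaw 75.0 nest [-0.003  -0.0766] shift [8.6 0.  0.2] spin 0.0 F [-0.1  0.6 -0. ] w -0.0 tilt [ 0. -0. -1.]
```

View pics/w3.png

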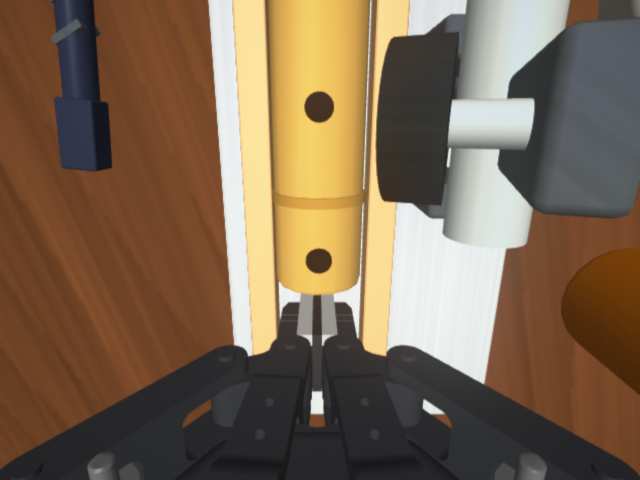

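View pics/s3.png

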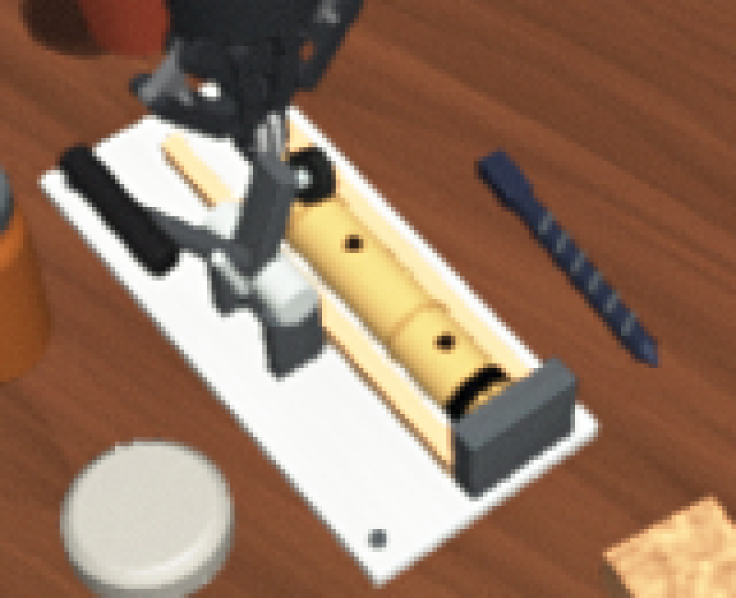

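The flute is moving straight and a few mm of gap remain. I continue in small steps, watching the force.

```bash
python3 -m inch '[[[2,0,0],0,1],[[4,0,0],0,1],[[6,0,0],0,1],[[6,0,0],0,1]]'; python3 -m inch '[[[1,0,0],0,1],[[2,0,0],0,1],[[2,0,0],0,1]]'
```

```text
time_s: 5.72
position: [0.4998, -0.2927, 0.0373]
orientation: [-2.492, -1.912, -0.0]
contact_force: [-0.4, 1.3, -0.7]
width: 0.0
time_s: 6.1
position: [0.5002, -0.291, 0.0373]
orientation: [2.493, 1.912, 0.0]
contact_force: [-0.3, 0.0, 0.7]
width: 0.0
```

```bash
python3 -m inch '[[[1,0,0],0,1],[[2,0,0],0,1],[[2,0,0],0,1]]'; python3 -m inch '[[[1,0,0],0,1],[[2,0,0],0,1],[[2,0,0],0,1]]';python3 - <<'E'
from h import *
to(N(-.003,-.068,.037),75)
p,d=cams.snapshot("scene");cv2.imwrite("pics/s4.png",cv2.resize(p[210:340,210:370],None,fx=4.6,fy=4.6,interpolation=3))
E
```

```text
time_s: 6.48
position: [0.5008, -0.289, 0.0373]
orientation: [2.493, 1.912, 0.0]
contact_force: [0.3, -0.0, 0.5]
width: -0.005
time_s: 6.85
position: [0.5009, -0.2886, 0.0374]
orientation: [2.493, 1.91, -0.002]
contact_force: [-1.0, -5.4, -1.1]
width: 0.0
t 6.85 pos [ 0.5009 -0.2886  0.0374] yaw 74.9 nest [-0.003  -0.0666] shift [-1.4  0.   0.4] spin -0.001 F [-1.  -5.4 -1.1] w 0.0 tilt [-0.002  0.    -1.   ]
```

View pics/s4.png

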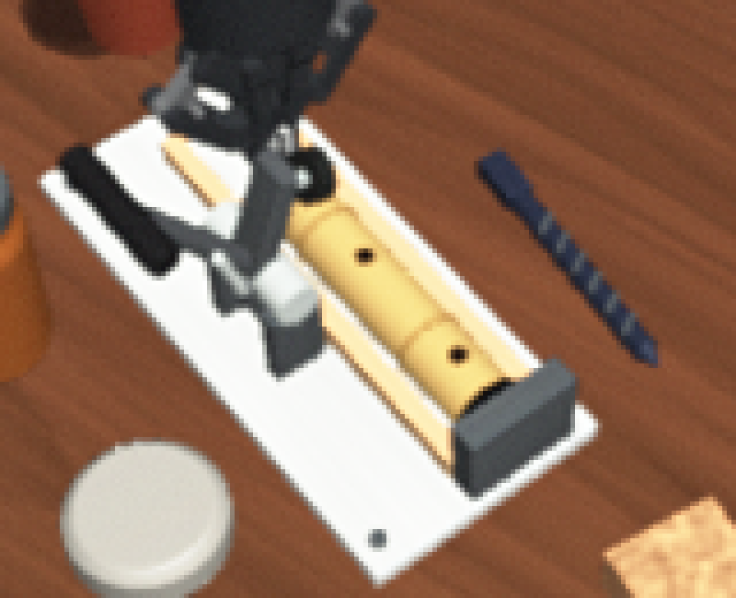

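The force rose to 5 N at the stop, and the tool face is at nest y -55.6 mm, as predicted for a 180 mm joint against a stop near 125 mm. I push 2 mm more to make sure, then back off and rise.

```bash
python3 -m inch '[[[1,0,0],0,1],[[2,0,0],0,1],[[2,0,0],0,1],[[0,0,0],0,1],[[-8,0,0],0,1],[[-15,0,0],0,1]]'; python3 -m inch '[[[0,0,-40],0,1],[[0,0,-90],0,1],[[0,0,-140],0,1],[[0,0,-190],0,1],[[0,0,-213],0,0.75],[[0,0,-213],0,0.55],[[0,0,-213],0,0.55]]'; python3 - <<'E'
from h import *
to(N(.116,.024,.25),75)
p,d=cams.snapshot("wrist");cv2.imwrite("pics/w5.png",p)
np.save("/tmp/w5.npy",cloud(d,cams.get_calibration("wrist")))
E
```

```text
time_s: 7.65
position: [0.4974, -0.3016, 0.0372]
orientation: [-2.492, -1.912, -0.0]
contact_force: [-0.4, 0.4, -0.5]
width: -0.001
time_s: 8.52
position: [0.4968, -0.3015, 0.2493]
orientation: [-2.492, -1.911, 0.001]
contact_force: [0.2, -0.4, -0.0]
width: 0.443
t 8.53 pos [ 0.4968 -0.3015  0.2493] yaw 75.0 nest [-0.0036 -0.0802] shift [104.2 119.6  -0.9] spin -0.0 F [ 0.2 -0.4 -0. ] w 0.44 tilt [ 0.    -0.001 -1.   ]
```

View pics/w5.png

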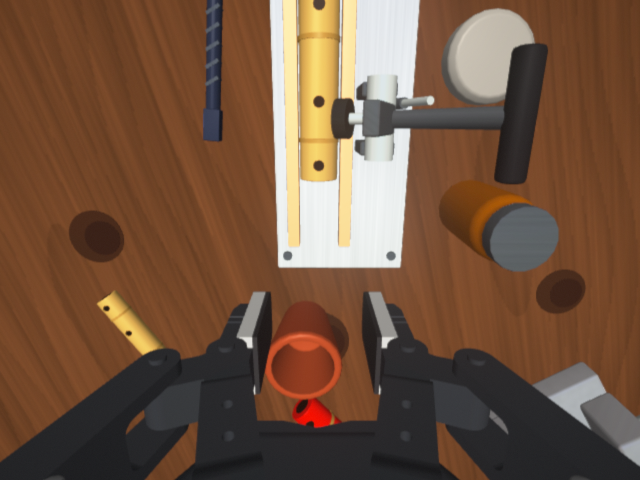

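The clamp bar spans (528,45)-(511,182) in the wrist view, and the flute is untouched by the retreat. I measure the bar.

```bash
python3 - <<'E'
from h import *
W=np.load("/tmp/w5.npy");P=W.reshape(-1,3);P=P[np.isfinite(P[:,0])]
L=np.c_[(P-o)@xn,(P-o)@yn,P[:,2]]
s=(L[:,2]>.155)&(L[:,2]<.185)&(L[:,0]>.09)&(L[:,0]<.145)&(abs(L[:,1])<.06)
Q=L[s];print(len(Q),np.percentile(Q,[1,50,99],axis=0).round(4))
for y in(-.03,-.015,.015,.03):
    q=Q[abs(Q[:,1]-y)<.006]
    print(y,np.percentile(q,[2,98],axis=0).round(4)[:,[0,2]], q[q[:,2].argmax()].round(4))
to(N(.116,.024,.25),75)
E
```

```text
5037 [[ 0.1031 -0.0351  0.1561]
 [ 0.1111  0.0034  0.1705]
 [ 0.1228  0.0381  0.1734]]
-0.03 [[0.1064 0.1613]
 [0.1221 0.173 ]] [ 0.1141 -0.0331  0.1748]
-0.015 [[0.1063 0.1613]
 [0.1219 0.1731]] [ 0.1154 -0.0179  0.1742]
0.015 [[0.1063 0.1616]
 [0.122  0.1733]] [0.1122 0.0146 0.174 ]
0.03 [[0.1063 0.1615]
 [0.122  0.1732]] [0.1141 0.0261 0.1739]
t 8.57 pos [ 0.4966 -0.3014  0.2489] yaw 75.0 nest [-0.0038 -0.0801] shift [104.1 119.7  -1.3] spin -0.0 F [-0.7  0.  -1.4] w 0.45 tilt [ 0.001 -0.002 -1.   ]
```

```bash
python3 -m inch '[[[30,35,0],0,0.6],[[60,70,0],0,0.6],[[90,105,0],0,0.6],[[105,118,0],0,0.6],[[105,118,0],0,0.6],[[105,118,30],0,0.6],[[105,118,60],0,0.6],[[105,118,85],0,0.6],[[105,118,100],0,0.6],[[105,118,100],0,0.6]]'; python3 - <<'E'
from h import *
to(N(.1145,.025,.147),75)
p,d=cams.snapshot("wrist");cv2.imwrite("pics/w6.png",p)
E
```

```text
time_s: 9.82
position: [0.6371, -0.2317, 0.1494]
orientation: [-2.493, -1.91, 0.003]
contact_force: [0.6, 0.0, 1.2]
width: 0.399
t 9.82 pos [ 0.6371 -0.2317  0.1494] yaw 74.9 nest [0.1139 0.0236] shift [1.4 0.6 2.4] spin -0.001 F [0.6 0.  1.2] w 0.4 tilt [-0.001 -0.002 -1.   ]
```

View pics/w6.png

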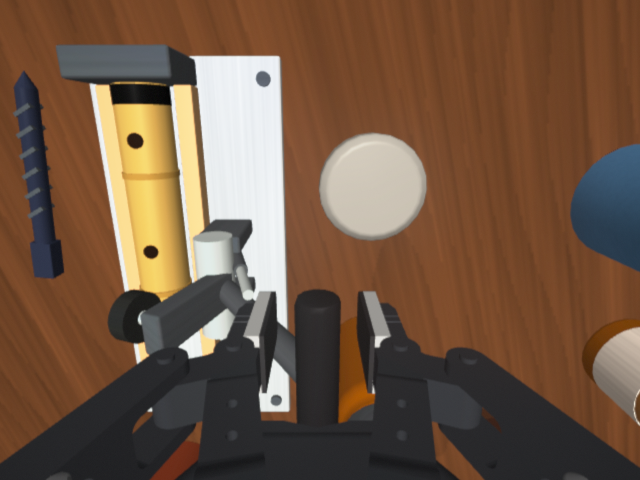

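The fork straddles the bar, and the flute band (140,92) meets the stop. I swing along the arc now.

```bash
python3 -m inch '[[[1,-12,-7],0,0.6],[[1,-25,-13],0,0.6],[[1,-38,-17],0,0.6],[[1,-52,-20],0,0.6],[[1,-66,-21],0,0.6],[[1,-80,-20],0,0.6],[[1,-94,-17],0,0.6],[[1,-107,-13],0,0.6],[[1,-120,-7],0,0.6],[[1,-132,0],0,0.6]]'; python3 -m inch '[[[0,-2,0],0,0.6],[[0,-2,0],0,0.6]]'; python3 - <<'E'
from h import *
to(N(-.0175,.025,.149),75)
p,d=cams.snapshot("wrist");cv2.imwrite("pics/w7.png",p)
p,d=cams.snapshot("scene");cv2.imwrite("pics/s7.png",cv2.resize(p[210:340,210:370],None,fx=4.6,fy=4.6,interpolation=3))
E
```

```text
time_s: 11.12
position: [0.5098, -0.1953, 0.1496]
orientation: [-2.492, -1.912, 0.001]
contact_force: [0.2, 0.4, -0.1]
width: 0.398
time_s: 11.38
position: [0.5099, -0.1953, 0.1507]
orientation: [2.492, 1.912, 0.001]
contact_force: [-0.1, 0.6, 0.3]
width: 0.401
t 11.38 pos [ 0.5099 -0.1953  0.1507] yaw 75.0 nest [-0.0185  0.0258] shift [-0.8  0.9  1.7] spin -0.0 F [-0.1  0.6  0.3] w 0.4 tilt [-0.     0.001 -1.   ]
```

View pics/w7.png

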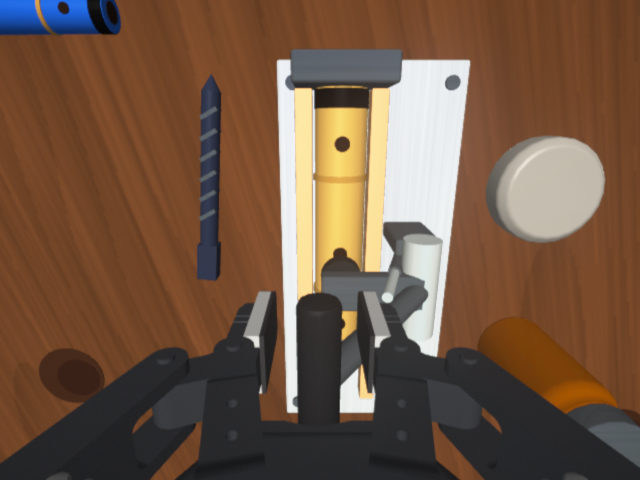

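View pics/s7.png

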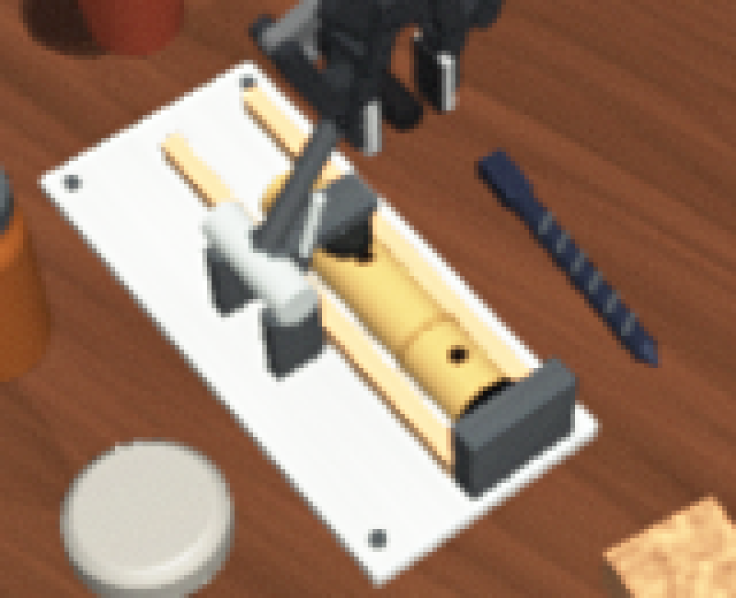

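The clamp is fully closed: the bar sits centred in the fork at (319,355), the arm is horizontal with its pad on the flute, and the band is at the stop. I rise and go to the lever.

```bash
python3 -c "
from h import *
to([.487,.01,.22],85)"; python3 -m inch '[[[0,0,-30],0,0.5],[[0,0,-70],0,0.5],[[50,0,-70],-0.08,0.5],[[100,35,-70],-0.175,0.5],[[150,35,-70],-0.175,0.5],[[193,35,-70],-0.175,0.5],[[193,35,-70],-0.175,0.5],[[193,35,-70],-0.175,0.5]]'; python3 - <<'E'
from h import *
to([.487,.078,.2],85)
p,d=cams.snapshot("wrist");cv2.imwrite("pics/w8.png",p)
P=cloud(d,cams.get_calibration("wrist")).reshape(-1,3);P=P[np.isfinite(P[:,0])]
c=(abs(P[:,0]-.49)<.06)&(P[:,1]>.03)&(P[:,1]<.21)
for lo,hi,nm in[(.084,.095,"lever"),(.055,.064,"block")]:
    q=P[c&(P[:,2]>lo)&(P[:,2]<hi)][:,:2].astype(np.float32); print(nm,len(q),cv2.minAreaRect(q))
g=P[c&(P[:,2]>.082)&(P[:,2]<.092)&(P[:,1]<.105)][:,:2]
if len(g): print("grip",cv2.minAreaRect(g.astype(np.float32)),g.mean(0),g.min(0),g.max(0))
h=P[c&(P[:,2]>.084)&(P[:,2]<.1)&(P[:,1]>.125)][:,:2];print("hub",len(h),h.min(0),h.max(0),np.median(h,0))
E
```

```text
t 11.47 pos [ 0.5102 -0.1953  0.1507] yaw 75.0 nest [-0.0182  0.0259] shift [192.3 -75.5 -69.4] spin -0.175 F [-0.5 -0.5  0.3] w 0.4 tilt [ 0.     0.001 -1.   ]
time_s: 12.48
position: [0.5934, -0.0184, 0.2203]
orientation: [2.316, 2.122, -0.001]
contact_force: [-0.6, -0.3, 0.4]
width: 0.498
t 12.47 pos [ 0.5934 -0.0184  0.2203] yaw 85.0 nest [0.0165 0.2183] shift [  86.8 -114.4   20.2] spin 0.0 F [-0.6 -0.3  0.4] w 0.5 tilt [-0.001  0.    -1.   ]
lever 2121 ((0.48870235681533813, 0.0977008044719696), (0.09180892258882523, 0.0200493261218071), 83.23942565917969)
block 1474 ((0.49290376901626587, 0.14225277304649353), (0.019522380083799362, 0.056207820773124695), 85.88633728027344)
grip ((0.48646441102027893, 0.07882244139909744), (0.054032813757658005, 0.0200493261218071), 83.23942565917969) [0.48751722 0.0781884 ] [0.47463159 0.05159279] [0.49795899 0.10486301]
hub 15 [0.48652365 0.12632825] [0.4993222  0.14340333] [0.49210811 0.13312014]
```

View pics/w8.png

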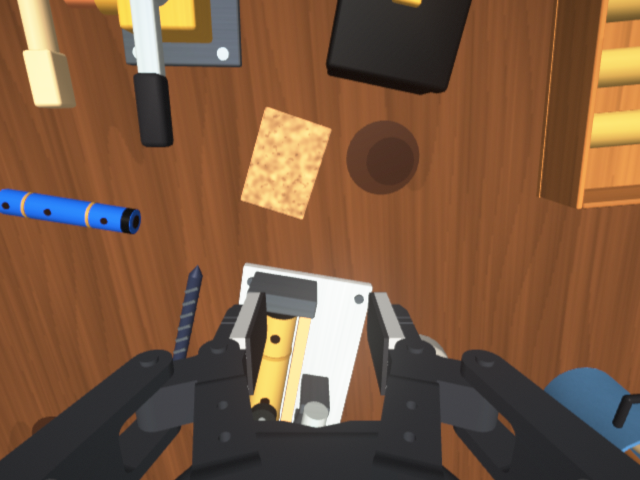

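I mistyped the sign of the lateral shift, so the tool stopped 110 mm to one side. It was high and touched nothing. I correct to above the grip.

```bash
python3 -m inch '[[[20,-40,0],0,0.5],[[40,-80,0],0,0.5],[[70,-105,0],0,0.5],[[87,-114,0],0,0.5],[[87,-114,0],0,0.5],[[87,-114,0],0,0.5]]'; python3 - <<'E'
from h import *
to([.487,.079,.07],85)
p,d=cams.snapshot("wrist");cv2.imwrite("pics/w9.png",p)
P=cloud(d,cams.get_calibration("wrist")).reshape(-1,3);P=P[np.isfinite(P[:,0])]
c=(abs(P[:,0]-.49)<.06)&(P[:,1]>.03)&(P[:,1]<.21)
for lo,hi,nm in[(.084,.095,"lever"),(.055,.064,"block")]:
    q=P[c&(P[:,2]>lo)&(P[:,2]<hi)][:,:2].astype(np.float32); print(nm,len(q),cv2.minAreaRect(q))
h=P[c&(P[:,2]>.08)&(P[:,2]<.1)&(P[:,1]>.138)][:,:2];print("hub",len(h),h.min(0),h.max(0),np.median(h,0))
g=P[c&(P[:,2]>.084)&(P[:,2]<.092)&(P[:,1]<.105)][:,:2]
print("grip",cv2.minAreaRect(g.astype(np.float32)))
E
```

```text
time_s: 13.28
position: [0.4878, 0.077, 0.2203]
orientation: [2.318, 2.119, -0.0]
contact_force: [0.5, -0.5, 0.5]
width: 0.505
t 13.28 pos [0.4878 0.077  0.2203] yaw 84.9 nest [-0.1102  0.2831] shift [  2.   -1.  150.3] spin -0.002 F [ 0.5 -0.5  0.5] w 0.51 tilt [-0.001  0.    -1.   ]
lever 1614 ((0.4875703454017639, 0.11518500745296478), (0.12392190843820572, 0.029675830155611038), 81.03998565673828)
block 3228 ((0.4945511817932129, 0.1622207909822464), (0.055860765278339386, 0.05629441887140274), 84.62297058105469)
hub 2107 [0.47756662 0.13804594] [0.51118623 0.1791058 ] [0.49406548 0.16071547]
grip ((0.4858681857585907, 0.07800325006246567), (0.04962360858917236, 0.0197395458817482), 84.25281524658203)
```

View pics/w9.png

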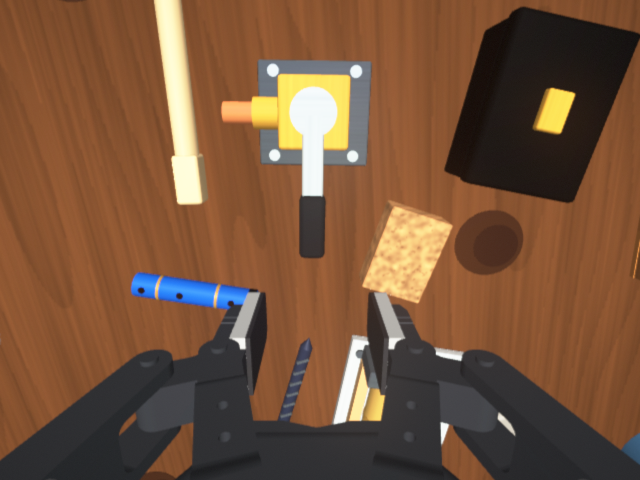

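The grip is at (312,230) and the pivot at (313,112). Measured, the pivot is (0.4945,0.162) and the grip (0.486,0.078), 85 mm apart as specified. I descend astride the grip.

```bash
python3 -m inch '[[[1,-1.5,40],0,0.55],[[1,-1.5,80],0,0.55],[[1,-1.5,115],0,0.55],[[1,-1.5,140],0,0.55],[[1,-1.5,152],0,0.55],[[1,-1.5,152],0,0.55]]'; python3 - <<'E'
from h import *
to([.486,.0775,.068],85)
p,d=cams.snapshot("wrist");cv2.imwrite("pics/w10.png",p)
s=bot.get_state();M=R.from_rotvec(s["orientation"]).as_matrix();pv=np.array([.4945,.162])
r0=s["position"][:2]-pv
for a in range(0,100,10):
    t=np.radians(a);q=np.array([[np.cos(t),-np.sin(t)],[np.sin(t),np.cos(t)]])@r0-r0
    print(a,np.round(M.T@[q[0],q[1],0]*1000,0),round(-t,3))
E
```

```text
time_s: 14.08
position: [0.4858, 0.0793, 0.0679]
orientation: [-2.317, -2.121, 0.002]
contact_force: [-0.3, 0.0, 1.2]
width: 0.453
t 14.07 pos [0.4858 0.0793 0.0679] yaw 85.0 nest [-0.1128  0.2848] shift [-1.7  0.4 -0.1] spin -0.001 F [-0.3  0.   1.2] w 0.45 tilt [-0.    -0.001 -1.   ]
0 [0. 0. 0.] -0.0
10 [ 1. 14.  0.] -0.175
20 [ 5. 28.  0.] -0.349
30 [11. 42.  0.] -0.524
40 [19. 53.  0.] -0.698
50 [29. 64.  0.] -0.873
60 [40. 72.  0.] -1.047
70 [53. 79.  0.] -1.222
80 [67. 82.  0.] -1.396
90 [82. 84.  0.] -1.571
```

View pics/w10.png

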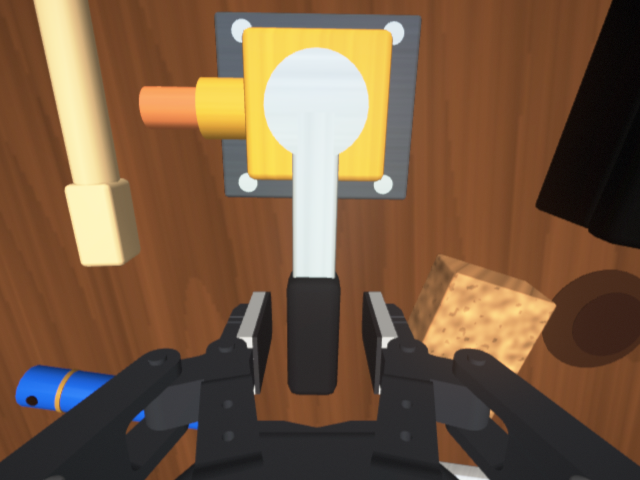

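The fork straddles the grip and clears the sanding block. I turn it on.

```bash
python3 -m inch '[[[1,14,0],-0.17,0.55],[[5,28,0],-0.35,0.55],[[11,42,0],-0.52,0.55],[[19,53,0],-0.7,0.55],[[29,64,0],-0.87,0.55],[[40,72,0],-1.05,0.55],[[53,79,0],-1.22,0.55],[[67,82,0],-1.4,0.55],[[82,84,0],-1.57,0.55],[[82,84,0],-1.57,0.55]]'; python3 - <<'E'
from h import *
to([.5791,.1535,.068],175)
p,d=cams.snapshot("wrist");cv2.imwrite("pics/w11.png",p)
print(bot.get_state()["joint_pos"])
E
```

```text
time_s: 15.38
position: [0.5773, 0.1553, 0.0694]
orientation: [0.138, 3.137, 0.002]
contact_force: [0.8, -0.0, -0.5]
width: 0.449
t 15.38 pos [0.5773 0.1553 0.0694] yaw 174.9 nest [-0.0441  0.3819] shift [-2.  -1.6  1.4] spin -0.001 F [ 0.8 -0.  -0.5] w 0.45 tilt [-0.001  0.001 -1.   ]
[ 0.17261942  0.70631678 -0.7934532   1.76468433  0.61293269  0.93486586
  0.59862391]
```

View pics/w11.png

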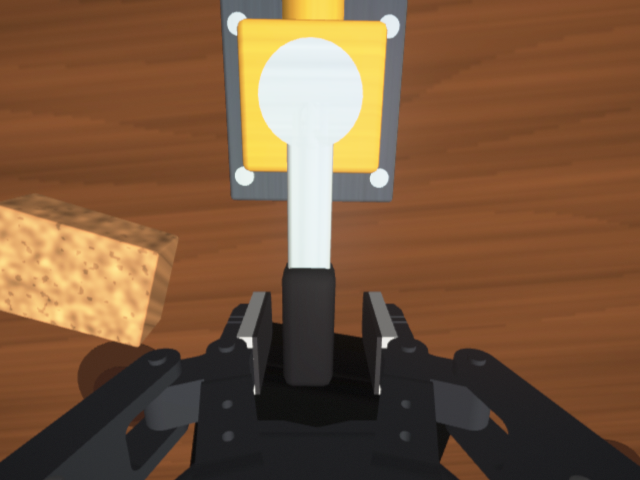

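The lever is square with the block and sits centred in the fork, so it is on. I hold it 1.25 s, then turn it back.

```bash
python3 -m inch '[[[0,0,0],0,0.55],[[0,0,0],0,0.55],[[0,0,0],0,0.55],[[0,0,0],0,0.55],[[0,0,0],0,0.55],[[0,0,0],0,0.55],[[0,0,0],0,0.55],[[0,0,0],0,0.55],[[0,0,0],0,0.55],[[0,0,0],0,0.55]]'; python3 -m inch '[[[1,-14,0],0.17,0.55],[[5,-28,0],0.35,0.55],[[11,-42,0],0.52,0.55],[[19,-53,0],0.7,0.55],[[29,-64,0],0.87,0.55],[[40,-72,0],1.05,0.55],[[53,-79,0],1.22,0.55],[[67,-82,0],1.4,0.55],[[82,-84,0],1.57,0.55],[[82,-84,0],1.57,0.55]]'; python3 - <<'E'
from h import *
to([.486,.0775,.068],85)
p,d=cams.snapshot("wrist");cv2.imwrite("pics/w12.png",p)
E
```

```text
time_s: 16.68
position: [0.5766, 0.1543, 0.0683]
orientation: [-0.138, -3.139, 0.0]
contact_force: [-0.3, -0.3, -0.4]
width: 0.452
time_s: 17.92
position: [0.4868, 0.0779, 0.0685]
orientation: [2.314, 2.125, -0.001]
contact_force: [0.2, -0.2, 0.1]
width: 0.452
t 17.93 pos [0.4868 0.0779 0.0685] yaw 85.1 nest [-0.1114  0.2837] shift [-0.4 -0.7  0.5] spin 0.002 F [ 0.2 -0.2  0.1] w 0.45 tilt [-0.001 -0.    -1.   ]
```

View pics/w12.png

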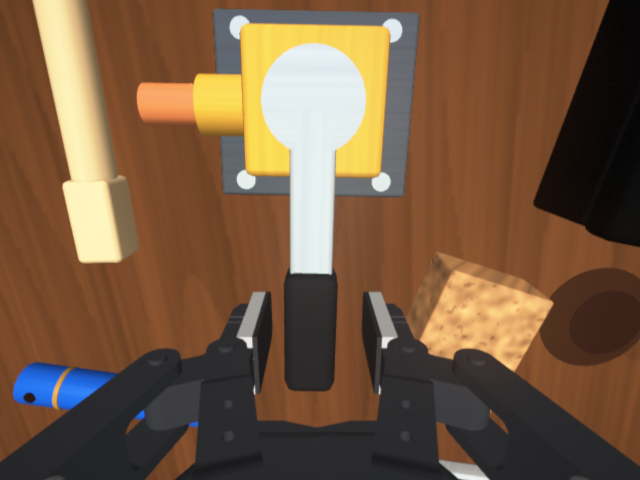

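The lever is back off, in the same pose as before. I rise and return to the clamp bar.

```bash
python3 -m inch '[[[0,0,-40],0,0.55],[[0,0,-90],0,0.55],[[0,0,-135],0,0.55],[[0,0,-152],0,0.6],[[0,0,-152],0,0.6],[[0,0,-152],0,0.6]]'; python3 -c "
from h import *
to(N(-.0175,.025,.22),75)"
```

```text
time_s: 18.73
position: [0.4874, 0.0775, 0.2193]
orientation: [-2.314, -2.124, 0.002]
contact_force: [-0.1, -0.1, 0.0]
width: 0.407
t 18.73 pos [0.4874 0.0775 0.2193] yaw 85.1 nest [-0.1108  0.2835] shift [-270.8   46.6   -0.6] spin 0.176 F [-0.1 -0.1  0. ] w 0.41 tilt [-0.    -0.001 -1.   ]
```

```bash
python3 -m inch '[[[-50,9,0],0.08,0.6],[[-100,18,0],0.175,0.6],[[-150,26,0],0.175,0.6],[[-200,35,0],0.175,0.6],[[-245,43,0],0.175,0.6],[[-271,47,0],0.175,0.6],[[-271,47,0],0.175,0.6],[[-271,47,0],0.175,0.6]]'; python3 - <<'E'
from h import *
to(N(-.0175,.025,.149),75)
p,d=cams.snapshot("wrist");cv2.imwrite("pics/w13.png",p)
P=cloud(d,cams.get_calibration("wrist")).reshape(-1,3);P=P[np.isfinite(P[:,0])]
L=np.c_[(P-o)@xn,(P-o)@yn,P[:,2]]
s=(L[:,2]>.16)&(L[:,2]<.185)&(L[:,0]>-.05)&(L[:,0]<.03)&(abs(L[:,1])<.06)
Q=L[s]; print(len(Q),np.percentile(Q,[1,50,99],axis=0).round(4) if len(Q) else None)
E
```

```text
time_s: 19.73
position: [0.5104, -0.1952, 0.2193]
orientation: [-2.49, -1.913, 0.001]
contact_force: [0.9, 0.0, -0.5]
width: 0.402
t 19.73 pos [ 0.5104 -0.1952  0.2193] yaw 75.1 nest [-0.0179  0.026 ] shift [-1.1  0.5 70.2] spin 0.001 F [ 0.9  0.  -0.5] w 0.4 tilt [ 0.001 -0.002 -1.   ]
3728 [[-0.0248 -0.0338  0.1614]
 [-0.0161  0.0066  0.1715]
 [-0.0072  0.0398  0.1738]]
```

View pics/w13.png

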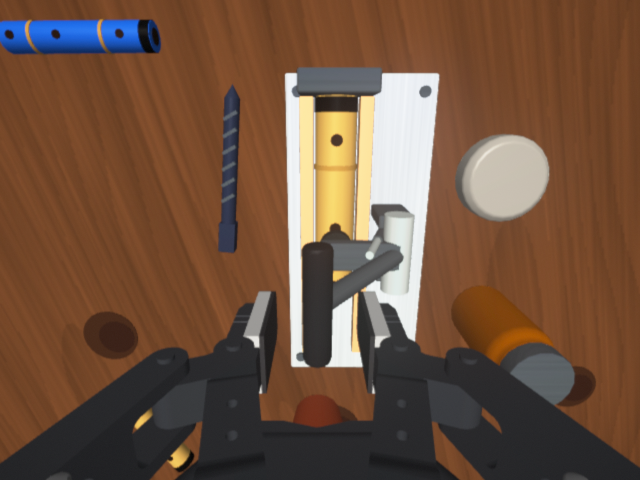

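The clamp is still closed, with the bar at nest x -16 mm. I descend astride it and swing back.

```bash
python3 -m inch '[[[0,1,25],0,0.6],[[0,1,50],0,0.6],[[0,1,70],0,0.6],[[0,1,70],0,0.6]]'; python3 -m inch '[[[0,12,-7],0,0.6],[[0,25,-13],0,0.6],[[0,38,-17],0,0.6],[[0,52,-20],0,0.6],[[0,66,-21],0,0.6],[[0,80,-20],0,0.6],[[0,94,-17],0,0.6],[[0,107,-13],0,0.6],[[0,120,-7],0,0.6],[[0,132,0],0,0.6]]'; python3 -m inch '[[[0,0,0],0,0.6],[[0,0,0],0,0.6],[[0,0,-40],0,0.6],[[0,0,-90],0,0.6],[[0,0,-90],0,0.6]]'; python3 - <<'E'
from h import *
to(N(.1145,.025,.149),75)
p,d=cams.snapshot("wrist");cv2.imwrite("pics/w14.png",p)
P=cloud(d,cams.get_calibration("wrist")).reshape(-1,3);P=P[np.isfinite(P[:,0])]
L=np.c_[(P-o)@xn,(P-o)@yn,P[:,2]]
s=(L[:,2]>.16)&(L[:,2]<.185)&(L[:,0]>.08)&(L[:,0]<.15)&(abs(L[:,1])<.06)
Q=L[s]; print(len(Q),np.percentile(Q,[1,50,99],axis=0).round(4) if len(Q) else None)
E
```

```text
time_s: 20.27
position: [0.5108, -0.195, 0.149]
orientation: [-2.488, -1.913, 0.002]
contact_force: [0.3, -0.0, -0.0]
width: 0.4
time_s: 21.52
position: [0.6398, -0.2309, 0.1496]
orientation: [-2.492, -1.912, 0.001]
contact_force: [-0.4, 0.2, 0.5]
width: 0.397
time_s: 22.15
position: [0.6412, -0.231, 0.2458]
orientation: [2.487, 1.908, 0.008]
contact_force: [-0.2, 0.3, -0.0]
width: 0.403
t 22.15 pos [ 0.6412 -0.231   0.2458] yaw 75.0 nest [0.1177 0.0253] shift [-0.3 -4.  96.7] spin -0.0 F [-0.2  0.3 -0. ] w 0.4 tilt [-0.     0.008 -1.   ]
2921 [[ 0.1056 -0.0348  0.1623]
 [ 0.1141  0.0053  0.1686]
 [ 0.1225  0.0391  0.1709]]
```

View pics/w14.png

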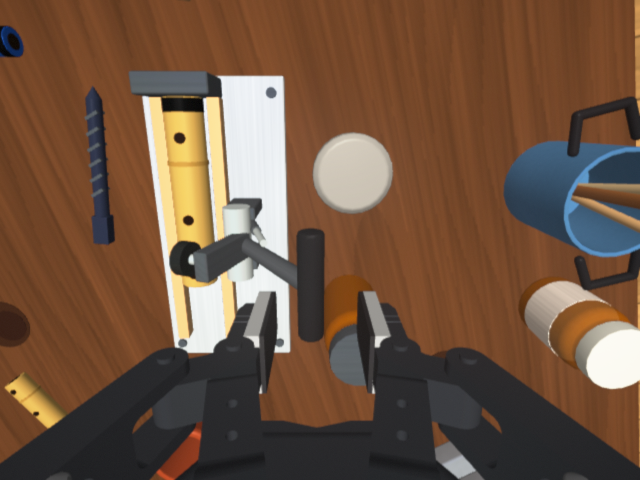

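The clamp is fully open, with the bar back at nest x 114 mm, and the flute is still at the stop. I check flute, lever and bystanders with the fixed cameras before handing in.

```bash
python3 -m inch '[[[0,0,-40],0,0.6],[[0,0,-60],0,0.6],[[0,0,-60],0,0.6]]'; python3 - <<'E'
from h import *
for n in ["scene","side"]:
    p,d=cams.snapshot(n);cv2.imwrite(f"pics/{n}9.png",p); W=cloud(d,cams.get_calibration(n)); W0=np.load(f"/tmp/{n}W.npy")
    for nm,(x,y,r) in dict(cruc=(.45,-.435,.06),jar=(.65,-.337,.05),puck=(.69,-.21,.05),bit=(.44,-.145,.08),mandrel=(.38,.19,.11),box=(.68,.15,.09),sand=(.575,.025,.06),lever=(.487,.08,.04)).items():
        o_=[]
        for w in(W0,W):
            q=w.reshape(-1,3);q=q[np.isfinite(q[:,0])];s=(np.hypot(q[:,0]-x,q[:,1]-y)<r)&(q[:,2]>.009)&(q[:,2]<.13)
            o_.append((q[s].mean(0)[:2].round(4),s.sum()))
        print(n,nm,o_)
    L=np.stack([(W-o)@xn,(W-o)@yn,W[...,2]],-1).reshape(-1,3)
    f=(abs(L[:,0])<.01)&(L[:,2]>.043)&(L[:,2]<.053)&(L[:,1]>-.1)&(L[:,1]<.125)
    print("flute y",np.percentile(L[f,1],[1,99]).round(4))
to(N(0,0,0))
E
```

```text
time_s: 22.58
position: [0.6393, -0.2307, 0.301]
orientation: [2.492, 1.911, 0.001]
contact_force: [0.8, -0.4, -0.3]
width: 0.402
scene cruc [(array([ 0.4514, -0.4365]), np.int64(988)), (array([ 0.4646, -0.4325]), np.int64(380))]
scene jar [(array([ 0.6578, -0.3405]), np.int64(1231)), (array([ 0.6577, -0.3406]), np.int64(1223))]
scene puck [(array([ 0.6896, -0.2109]), np.int64(1022)), (array([ 0.6898, -0.2108]), np.int64(1029))]
scene bit [(array([ 0.4658, -0.1544]), np.int64(531)), (array([ 0.4635, -0.154 ]), np.int64(509))]
scene mandrel [(array([0.4048, 0.1813]), np.int64(1322)), (array([0.4057, 0.1816]), np.int64(1338))]
scene box [(array([0.6817, 0.1458]), np.int64(4121)), (array([0.6816, 0.146 ]), np.int64(4111))]
scene sand [(array([0.5748, 0.025 ]), np.int64(1270)), (array([0.5749, 0.0251]), np.int64(1271))]
scene lever [(array([0.4895, 0.0856]), np.int64(385)), (array([0.4893, 0.0863]), np.int64(394))]
flute y [-0.0313  0.1148]
side cruc [(array([ 0.4457, -0.4237]), np.int64(683)), (array([ 0.4457, -0.4236]), np.int64(684))]
side jar [(array([ 0.6442, -0.3316]), np.int64(488)), (array([ 0.6443, -0.3317]), np.int64(492))]
side puck [(array([ 0.6816, -0.2003]), np.int64(417)), (array([ 0.6817, -0.1998]), np.int64(423))]
side bit [(array([ 0.4762, -0.1531]), np.int64(466)), (array([ 0.4752, -0.1525]), np.int64(481))]
side mandrel [(array([0.4234, 0.1862]), np.int64(1832)), (array([0.4234, 0.1862]), np.int64(1825))]
side box [(array([0.6638, 0.1647]), np.int64(2747)), (array([0.6638, 0.1648]), np.int64(2733))]
side sand [(array([0.5684, 0.0372]), np.int64(808)), (array([0.5683, 0.0372]), np.int64(812))]
side lever [(array([0.4842, 0.0887]), np.int64(226)), (array([0.4841, 0.0888]), np.int64(226))]
flute y [-0.0505  0.1086]
t 22.68 pos [ 0.6384 -0.2306  0.2987] yaw 75.0 nest [0.1149 0.025 ] shift [ -24.9 -114.3  299. ] spin None F [-0.6 -0.3 -0.3] w 0.4 tilt [-0.    -0.002 -1.   ]
```

View pics/scene9.png

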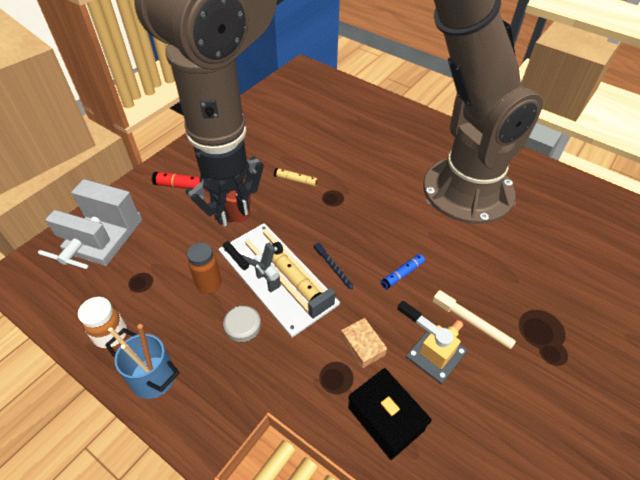

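Every bystander is in place; the scene camera's crucible reading differs only because the gripper now hides part of it. As a last check I measure the ends of the flute from the wrist camera.

```bash
python3 - <<'E'
from h import *
p,d=cams.snapshot("wrist");cv2.imwrite("pics/w15.png",p)
W=cloud(d,cams.get_calibration("wrist"))
L=np.stack([(W-o)@xn,(W-o)@yn,W[...,2]],-1).reshape(-1,3)
f=(abs(L[:,0])<.008)&(L[:,2]>.042)&(L[:,2]<.053)&(L[:,1]>-.12)&(L[:,1]<.135)
print("flute y",np.percentile(L[f,1],[0,1,99,100]).round(4))
s=(abs(L[:,0])<.03)&(L[:,2]>.057)&(L[:,2]<.068)&(L[:,1]>.1)&(L[:,1]<.17)
print("stop y",np.percentile(L[s,1],[0,1,99]).round(4))
cv2.imwrite("pics/w15z.png",cv2.resize(p[40:340,100:340],None,fx=2.4,fy=2,interpolation=3))
E
```

```text
flute y [-0.0534 -0.051   0.1258  0.1265]
stop y [0.1265 0.1267 0.1435]
```

View pics/w15z.png

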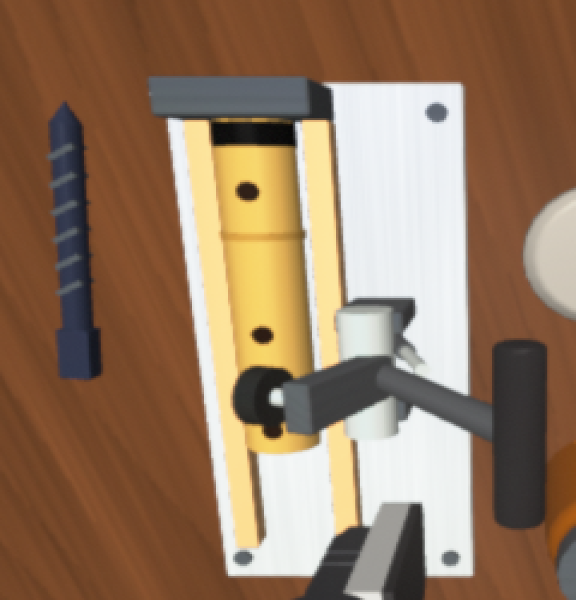

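The picture shows the band end meeting the stop at (252,125). The flute front measures 126.5 mm and the stop face 126.5 mm, so there is no gap.

```bash
python3 -c "
from station import bot
print(bot.hand_in(), bot.get_state()['time_s'])"
```

```text
the job is handed in; nothing more can be done
the job is handed in; nothing more can be done
```

The leak test ran through all its steps in order and I handed the job in; the hand-in reports no verdict. The last clock reading before it was about 22.7 s.

**What I did**
- I pushed the flute along the nest until the force rose to about 5 N at the stop.
- I swung the clamp closed with a loose fork of the fingers around its bar.
- I turned the lever on, left it there for more than 1.2 s, and turned it back to off.
- I threw the clamp open and drew the arm clear.

**Last checks**
- **Flute:** its front and the stop face measured at the same place, nest y about 126.5 mm.
- **Clamp:** the bar was back at its open position, nest x about 114 mm.
- **Lever:** it looked the same as at the start, and its measured position was within 1 mm of the start.
- **Bystanders:** those in clear view had not moved in either fixed camera. Two scene-camera readings changed:
  - **Crucible:** it read about 13 mm off because the gripper hid part of it; the side camera showed no change.
  - **Drill bit:** it read about 2 mm different, which I put down to the moved flute and clamp lying inside its measuring area.

**One slip:** a mistyped sign in one sideways move put the tool about 110 mm to one side of the lever, high above the bench. It touched nothing and I corrected it straight away.

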